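Clear the cradle and slip the bench block under its claws

ROBOT

A 6-joint arm with a two-finger parallel gripper is mounted at the origin on the work surface. World frame = base frame: x ahead of the robot, y to its left, z up, the work surface at z = 0. Lengths are in mm, angles in rad, forces in N, time in s.
With the tool pointing down it reaches from about 350 to 875 mm from the base axis. Payload 4.2 kg.
Tool frame: the origin (TCP) lies on the mounting face of the last link; the fingertips stand 173 mm ahead of it and the grasp point (between the pads) lies 155 mm ahead of it (tcp_to_grasp is the distance from the TCP to the grasp point, in mm); z points along the fingers, y is the direction in which the jaws open and shut (so a half turn about z gives the same grasp; the last joint's range is limited). The gripper opens to 85 mm and grips with 20 to 120 N. Pads are 22 mm wide; open, the fingers measure 114 mm over their backs; the gripper's body (76 mm by 85 mm) begins 54 mm behind the grasp point. The pads swing forward as they close: fully open they stand 13 mm farther back than shut.
Start: joints at [-1.007, 0.385, 0.008, 0, -1.194, -0.259], TCP at [187.58, -596.166, 404.712] pointing down, gripper open.
Joint ranges: [-3.14, 3.14], [-1.21, 2.06], [-1.07, 1.41], [-3.16, 2.05], [-2.99, -0.16], [-3.1, 3.1]. Speed limits (rad/s): [2.79, 2.79, 3.14, 3.14, 3.14, 3.14].

INTERFACE

Orientations are given as a unit quaternion [x, y, z, w].
In Python, from bench import * gives the robot as it stands. The module is installed in compiled form; this text tells all that it offers.
- The arm moves only by the tool apply_moves, never from a script. Its arguments are lists of equal length, an entry for each row: "fingers": the closure, from 0 (fully open) to 1 (shut); "dp": the shift along the world's x, y, z in cm, a list of three; "yaw": the turn about the world's z in degrees. A call has 1 to 10 rows; each row is the pose to reach, as a shift and turn from the pose measured when the call began; what a row does not reach only later rows make up. A row lasts 1/10 s, in which the tool goes at most 50 mm and 8.59 degrees, less where a joint would pass 70% of its speed; a pose out of reach is approached as far as the arm can. A call with a gripper value outside its range is refused whole. The fingers move at their own pace and stop on an object; the grip force is fixed at half the most. Time passes only in rows, so rows that repeat a pose let the fingers close. It gives the time, the measured TCP pose, the force and the opening at its end, in the units of the state.
- read_state(): the state, without advancing time (a new reading comes with each control period).
- get_image(name): name is "scene" or "top"; returns a dict with "color" (400x640x3 uint8, blue, green, red), "mtx" (3x3 intrinsics, pixels), "k1" (the pictures are not rectified: a ray, as slopes to the right and down, at radius r is drawn at 1 + k1 r^2 times it, then the intrinsics apply), "camera_from_world" (4x4, takes a point from world to camera coordinates). Camera axes: x right, y down, z forward; pixel columns grow to the right and rows downward; lengths in mm; the calibration is good to about 2 mm. A picture is of the moment at which its call begins. There is no depth.
- job_done(): hands the job in, once; it reports no verdict.
The state is a dict: "clock": time; "joints": joint angles; "joint_vel": joint speeds; "joint_efforts": joint torques, N m; "position": TCP position; "ee_rot": TCP orientation; "contact_force": force on the tool from outside, world axes, zero at the start; "wrist_torque": the same for the moment, N m; "gripper_width": finger opening in mm.
Only numpy, scipy, OpenCV 4.12 (cv2) and the standard library are available. Lean on these libraries where they do the work, as an engineer would, in place of code of your own. Each camera call takes 0.05 s, during which the arm holds its last target. There are 200 camera calls.

TASK

The jeweller's block cradle is in use as a shelf: first lay the brass bar that lies in it on the felt slip in the tray, completing the neat row of three. Then fit the steel bench block in the cradle: tilt it, pass its far end under the two claws against the sprung pad (the claws may be clamped up to 10 mm off-centre, so feel for the mouth), and lower its near end behind the front lip so that it lies flat and is clamped. Do not drop or ram the block (under 80 N on the cradle), and leave the other two bars and everything else on the bench where they are.

Things in the scene. Friction and masses are not known exactly. Their poses are not given: they have to be found in the camera images.
- cradle: Fixed dark wooden cradle, plinth x -87 to 103, y +-57 mm, floor 24 mm above the bench. Origin on the bench; x from the near, open end to the far end, z up. Front lip x -74 to -60 mm, 12 mm tall above the floor. Its head (cheeks, claws, pad) at the far end is clamped up to 10 mm to either side of the middle, which this pose does not tell: find the mouth by touch. Sides open from x -60 to 30 mm.
- seat (a point): Centre of the seated block's underside if the head is in the middle: on the cradle's floor, 24 mm above the cradle's origin, same axes. Head, relative to its own middle: cheeks x 30 to 90 mm, inner faces y +-32 mm; overhang: two dark steel claws, y 13.5 to 46.5 mm either side, x 38 to 90 mm, undersides 22.5 and tops 31.5 mm above the floor; back wall x 76 mm.
- pad (a joint): Sprung brass pad at the far end of the pocket, 56 mm wide, in m: 0 = out (its face at cradle x = 52 mm), grows as it is pushed away from the robot, at most 0.018. About 5 N at 0, 10 N at 0.008 (block seated against the lip), 15 N at 0.017.
- block: Loose plain steel bench block, a flat slab 120 (x) x 60 (y) x 14 (z) mm, about 0.75 kg. Origin at the centre of its underside.
- bar: Loose brass bar 80 (x) x 22 (y) x 14 (z) mm, about 0.21 kg, lying in the cradle at first, roughly along it. Origin at the centre of its underside.
- slip: Grey felt slip 88 (x) x 30 (y) mm, under 1 mm thick and stuck down, marking the one empty place in the tray's row. Origin at its centre, on the tray's floor, 4 mm above the bench; x along the place. The tray is fixed, shallow, white, 120 (x) x 190 (y) mm with a rim 10 mm tall; its three places lie side by side 50 mm apart along y.
- bar_a: Brass bar like the first, already in the tray's row.
- bar_b: Brass bar like the first, already in the tray's row.
- jar: Bystander: amber glass jar with a steel cap, 50 mm diameter, 70 mm tall. Origin at the underside.
- cube: Bystander: dark steel forming cube, 50 mm. Origin at the underside.
- hammer: Bystander: hammer lying flat on the bench.
- spool: Bystander: copper spool standing on end, 64 mm diameter, 40 mm tall. Origin at the underside.
- rasp: Bystander: slim file with a wooden handle lying flat, 170 mm long, 16 mm wide, 14 mm tall. Origin at the underside.
- pumice: Bystander: rubbing stone 60 x 35 x 25 mm. Origin at the underside.

How it is judged (in metres and radians):
On the way, in this order (a step that is already met when the one before it is completed fails the run):
1. The brass bar lies released on the felt slip in the tray, within 8 mm along it, 6 mm across it and 8 degrees (x of bar in the frame of slip between -0.008 and 0.008 m and y of bar in the frame of slip between -0.006 and 0.006 m and z of bar in the frame of slip between -0.003 and 0.003 m and angle between the x axis of bar and the x axis of slip, either way round below 0.14 rad and contact force between the fingers and bar below 0.3 N and linear speed of bar below 0.02 m/s), for 0.2 s.
2. The block lies flat on the cradle's floor, under the claws and behind the lip, pressing the pad in by more than 4 mm (x of block in the frame of seat between -0.003 and 0.007 m and y of block in the frame of seat between -0.014 and 0.014 m and z of block in the frame of seat between -0.003 and 0.003 m and angle between the z axis of block and the z axis of seat, either way round below 0.035 rad and value of joint pad above 0.004 m), for 0.2 s.
At the end, for the whole second after the job is handed in: The bar lies on the slip (within 8 mm along, 6 mm across, 8 degrees). The block lies flat (2 degrees, 3 mm) on the cradle's floor, its centre 3 mm before to 7 mm beyond the seat point and within 14 mm sideways, the pad pressed in over 4 mm; both are released and at rest (all of step 1 and all of step 2 and contact force between the fingers and block below 0.3 N and linear speed of block below 0.01 m/s and angular speed of block below 0.1 rad/s); the robot touches nothing.
It fails at once if One of the two bars already in the tray is shifted by more than 15 mm (distance of any of bar_a, bar_b from where it was at the start of the episode above 0.015 m).
It fails at once if A bystander (jar, cube, hammer, spool, file, stone) is shifted by more than 30 mm (distance of any of jar, cube, hammer, spool, rasp, pumice from where it was at the start of the episode above 0.03 m).
It fails at once if The block is dropped or rammed: more than 80 N between it and the cradle (its head included) (contact force between block and cradle above 80 N).
It also fails if it takes over 67 s, if anything falls off the work surface, if the arm or the gripper's body presses on something with over 40 N, if the wrist force passes 120 N, or if a joint passes its speed limit or range.

## Working session

There is one attempt and no reset: what is moved stays moved. The work goes in short steps, Python scripts to look and compute and a tool call to move; the robot and the scene stay as the last step left them, time stands still between calls to the robot, and variables do not carry over. Pictures are saved under pics/ and viewed, about 8 in all and at most 12, crops included, and the job is handed in when it is done.

Besides the shell and the picture viewer there is one more tool, called after "Request:" as name(argument=value, ...), one argument or row to a line, values as JSON. apply_moves: Moves the arm, as the interface text tells. Its arguments: {"type":"object","properties":{"fingers":{"type":"array","items":{"type":"number"}},"dp":{"type":"array","items":{"type":"array","items":{"type":"number"}}},"yaw":{"type":"array","items":{"type":"number"}}},"required":["fingers","dp","yaw"]}

```bash
mkdir -p pics; cat > h.py <<'E'
from bench import *
import numpy as np, cv2
def proj(im,P):
    P=np.atleast_2d(P).astype(float);T=np.array(im["camera_from_world"]);c=P@T[:3,:3].T+T[:3,3]
    s=c[:,:2]/c[:,2:];r2=(s**2).sum(1,keepdims=True);s=s*(1+im["k1"]*r2);K=np.array(im["mtx"])
    return s@K[:2,:2].T+K[:2,2]
def ray(im,uv,z):
    uv=np.atleast_2d(uv).astype(float);K=np.array(im["mtx"]);d=(uv-K[:2,2])@np.linalg.inv(K[:2,:2]).T;s=d.copy()
    for _ in range(20): s=d/(1+im["k1"]*(s**2).sum(1,keepdims=True))
    T=np.array(im["camera_from_world"]);R=T[:3,:3];o=-R.T@T[:3,3]
    w=np.c_[s,np.ones(len(s))]@R
    return o+w*((z-o[2])/w[:,2])[:,None]
E
python3 - <<'E'
from h import *
for n in("top","scene"):
    im=get_image(n);cv2.imwrite(f"pics/{n}0.png",im["color"]);print(n,im["mtx"],im["k1"],im["camera_from_world"])
print(read_state())
E
```

```text
top [[422.21668177   0.         317.22490567]
 [  0.         422.21668177 198.96636702]
 [  0.           0.           1.        ]] -0.09562200764574134 [[ 1.19648801e-02 -9.99318470e-01  3.49204289e-02 -1.02890264e+01]
 [-9.84000957e-01 -1.79754917e-02 -1.77254051e-01  5.95621319e+02]
 [ 1.77760959e-01 -3.22409120e-02 -9.83545406e-01  8.83516983e+02]
 [ 0.00000000e+00  0.00000000e+00  0.00000000e+00  1.00000000e+00]]
scene [[367.63020046   0.         319.97621967]
 [  0.         367.63020046 202.45480462]
 [  0.           0.           1.        ]] -0.06404572106385842 [[ 6.88716257e-01  7.24989845e-01  7.72280179e-03 -4.05970044e+02]
 [ 6.02410808e-01 -5.66278106e-01 -5.62521400e-01 -3.23473934e+02]
 [-4.03449049e-01  3.92069932e-01 -8.26746656e-01  1.17541438e+03]
 [ 0.00000000e+00  0.00000000e+00  0.00000000e+00  1.00000000e+00]]
{'clock': 0.1, 'joints': array([-1.00741131e+00,  3.85479256e-01,  6.78000961e-03, -4.02109204e-04,
       -1.19398540e+00, -2.58588459e-01]), 'joint_vel': array([ 0.0012606 , -0.0009427 ,  0.00291493,  0.00127564, -0.00022937,
        0.00108025]), 'joint_efforts': array([-9.96300078e-04, -3.93316305e+01,  1.88929868e+01,  4.19793829e+00,
       -2.54409097e-03,  9.77887765e-06]), 'position': array([ 187.53480202, -596.02013179,  403.74262196]), 'ee_rot': array([-1.51735682e-01,  9.88420637e-01,  9.40197848e-04, -2.05887943e-04]), 'contact_force': array([-0.52960456, -0.84896749,  0.93276604]), 'wrist_torque': array([0.01197729, 0.07081474, 0.02073864]), 'gripper_width': 85.260261099853}
```

View pics/top0.png

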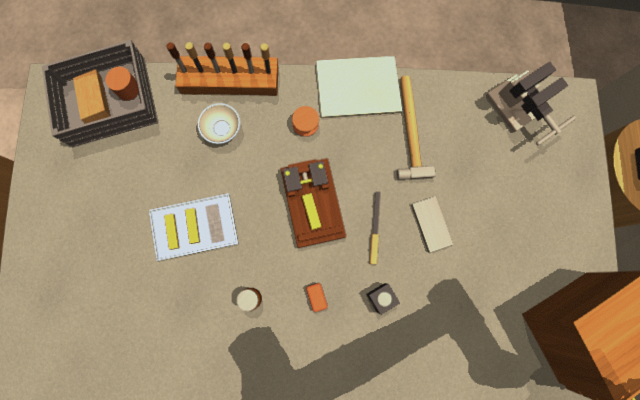

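View pics/scene0.png

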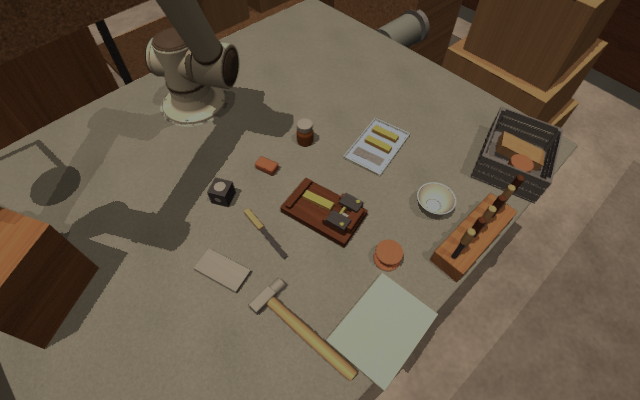

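Top view: cradle at (313,203) with the bar at (312,211), tray at (194,227) with its slip at (215,223), and block at (433,224). The scene view agrees. Next I'll measure.

```bash
python3 - <<'E'
from h import *
def order(r): return r
def meas(im,mask,z,tag,amin=60):
    cs,_=cv2.findContours(mask.astype(np.uint8)*255,cv2.RETR_EXTERNAL,cv2.CHAIN_APPROX_NONE)
    for c in cs:
        if cv2.contourArea(c)<amin: continue
        p=ray(im,c[:,0,:],z)[:,:2].astype(np.float32)
        (cx,cy),(w,h),a=cv2.minAreaRect(p)
        if w<h: w,h,a=h,w,a+90
        a=(a+90)%180-90
        print(tag,"px",c[:,0].mean(0).round(),"ctr",round(cx,1),round(cy,1),"size",round(w,1),round(h,1),"ang",round(a,1))
for n in("top","scene"):
    im=get_image(n);b=im["color"];hsv=cv2.cvtColor(b,cv2.COLOR_BGR2HSV);H,S,V=[hsv[...,i].astype(int) for i in range(3)]
    ok=np.zeros(H.shape,bool)
    if n=="top": ok[150:260,140:480]=1
    else: ok[110:300,180:420]=1
    y=(H>20)&(H<36)&(S>130)&(V>110)&ok
    for z in (38,18): meas(im,y,z,f"{n} yellow z{z}",40)
    for (u,v) in ([(433,224),(215,223),(155,215),(313,235),(300,180),(450,260)] if n=="top" else [(222,270),(368,157),(320,225)]):print((u,v),hsv[v,u])
    q=(433,224) if n=="top" else (222,270)
    f=np.zeros((402,642),np.uint8);t=b.copy()
    cv2.floodFill(t,f,q,(0,0,0),(7,7,7),(7,7,7),4|cv2.FLOODFILL_FIXED_RANGE*0|(255<<8))
    meas(im,f[1:-1,1:-1]>0,14,n+" block",200)
    q=(215,223) if n=="top" else (368,157)
    f=np.zeros((402,642),np.uint8);t=b.copy()
    cv2.floodFill(t,f,q,(0,0,0),(10,10,10),(10,10,10),4|(255<<8))
    meas(im,f[1:-1,1:-1]>0,4.5,n+" slip",100)
    wood=(((H<12)|(H>172))&(S>130)&ok)
    wood=cv2.morphologyEx(wood.astype(np.uint8),cv2.MORPH_CLOSE,np.ones((5,5)))
    meas(im,wood>0,24,n+" wood z24",400)
    x0,y0=(265,150) if n=="top" else (270,165)
    c=cv2.resize(b[y0:y0+110,x0:x0+110],None,fx=5,fy=5,interpolation=cv2.INTER_CUBIC);cv2.imwrite(f"pics/c_{n}.png",c)
a=np.hstack([cv2.imread("pics/c_top.png"),cv2.imread("pics/c_scene.png")]);cv2.imwrite("pics/c.png",cv2.resize(a,(800,400)))
E
```

```text
top yellow z38 px [171. 231.] ctr 519.8 322.5 size 75.7 20.5 ang 12.3
top yellow z38 px [192. 226.] ctr 533.5 277.1 size 75.6 20.7 ang 10.4
top yellow z38 px [311. 211.] ctr 571.1 11.6 size 80.8 23.5 ang 16.7
top yellow z18 px [171. 231.] ctr 521.7 328.8 size 77.3 20.9 ang 12.3
top yellow z18 px [192. 226.] ctr 535.7 282.4 size 77.2 21.1 ang 10.4
top yellow z18 px [311. 211.] ctr 574.1 11.2 size 82.6 24.0 ang 16.7
(433, 224) [ 23  49 208]
(215, 223) [ 17  46 166]
(155, 215) [106  21 228]
(313, 235) [ 10 184 132]
(300, 180) [ 15 151 103]
(450, 260) [ 20  64 175]
top block px [433. 224.] ctr 549.1 -272.1 size 116.8 58.5 ang 18.1
top slip px [214. 223.] ctr 543.8 233.5 size 84.5 27.5 ang 14.1
top wood z24 px [312. 203.] ctr 595.9 9.2 size 192.1 112.2 ang 13.3
(222, 270) [ 17  54 146]
(368, 157) [ 16  46 123]
(320, 225) [  9 164  90]
scene block px [288. 240.] ctr 359.9 -6.2 size 1469.8 1177.1 ang 90.0
scene slip px [368. 156.] ctr 540.8 235.5 size 84.9 28.9 ang 13.5
scene wood z24 px [388. 254.] ctr 786.4 28.9 size 79.9 63.6 ang -73.6
scene wood z24 px [329. 213.] ctr 594.1 9.3 size 191.9 129.8 ang 13.5
```

View pics/c_top.png

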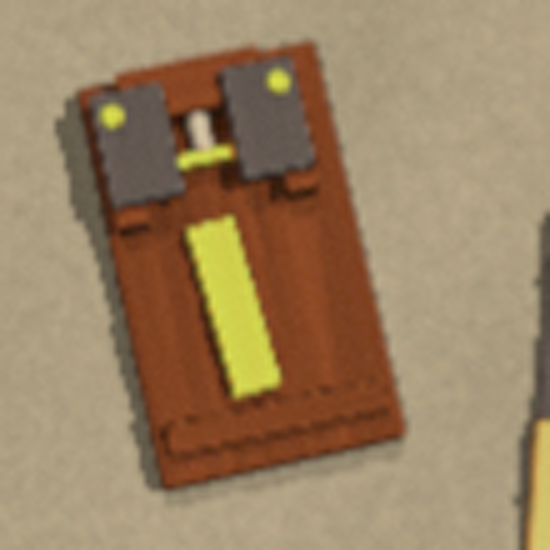

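Crop: the head is clearly shifted to the image left, which is +y. The claws' near edges are at crop (150,200) and (280,175), and the plinth's near corners at (162,488) and (405,435). I'll refine the tray, the cradle and the claws.

```bash
python3 - <<'E'
from h import *
im=get_image("top");b=im["color"];hsv=cv2.cvtColor(b,cv2.COLOR_BGR2HSV);H,S,V=[hsv[...,i].astype(int) for i in range(3)]
def rect(m,z,amin):
    cs,_=cv2.findContours(m.astype(np.uint8)*255,cv2.RETR_EXTERNAL,cv2.CHAIN_APPROX_NONE)
    for c in cs:
        if cv2.contourArea(c)<amin: continue
        p=ray(im,c[:,0,:],z)[:,:2].astype(np.float32);(cx,cy),(w,h),a=cv2.minAreaRect(p)
        if w<h:w,h,a=h,w,a+90
        M=cv2.moments(c);g=ray(im,[M["m10"]/M["m00"],M["m01"]/M["m00"]],z)[0]
        print("  px",c[:,0].mean(0).round(),"rect",np.round([cx,cy,w,h,(a+90)%180-90],1),"centroid",g[:2].round(1))
ok=np.zeros(H.shape,bool);ok[185:270,140:250]=1
t=((H>95)&(H<125)&ok)|((V>200)&(S<40)&ok)
t=cv2.morphologyEx(t.astype(np.uint8),cv2.MORPH_CLOSE,np.ones((25,25)))
print("tray z14");rect(t,14,2000);print("tray z4");rect(t,4,2000)
ok[:]=0;ok[155:200,275:335]=1
print(hsv[178,290],hsv[172,320],hsv[190,335])
cl=(S<95)&(V<120)&ok; print("claws z55.5");rect(cl,55.5,60)
px=lambda x,y:((np.array([x,y])+.5)/5-.5+[265,150])
c=[px(*q) for q in((162,488),(405,435),(316,42),(352,215),(120,240))]
for q in c: print("plinth z24",ray(im,q,24)[0].round(1))
# predicted for estimate
for off in(0,5,10):
  pass
def cr(P,o,yaw):
    y=np.radians(yaw);P=np.array(P,float);R=np.array([[np.cos(y),-np.sin(y),0],[np.sin(y),np.cos(y),0],[0,0,1]]);return P@R.T+[*o,0]
pr=proj(im,cr([[-87,57,24],[-87,-57,24],[103,-57,24],[103,57,24]],(588.1,7.4),13.4))
print("pred crop",((pr-[265,150]+.5)*5-.5).round())
E
```

```text
tray z14
  px [193. 227.] rect [533.9 281.8 188.2 119.5 -77. ] centroid [533.5 281.6]
tray z4
  px [193. 227.] rect [535.  284.4 190.2 120.7 -77. ] centroid [534.6 284.2]
[12 47 98] [12 47 97] [ 14 103 144]
claws z55.5
  px [281. 185.] rect [626.1  80.5  68.3  12.1  13.5] centroid [626.9  80.2]
  px [292. 179.] rect [640.7  56.1  52.6  32.9  13.4] centroid [640.2  56.1]
  px [318. 172.] rect [654.1  -1.9  52.2  33.1  13.4] centroid [651.8  -1.3]
plinth z24 [490.3  41.8  24. ]
plinth z24 [515.7 -67.5  24. ]
plinth z24 [698.7 -25.8  24. ]
plinth z24 [616.6 -43.   24. ]
plinth z24 [603.   63.3  24. ]
pred crop [[160. 488.]
 [407. 433.]
 [313.  36.]
 [ 73.  86.]]
```

Request:
apply_moves(
  fingers=[0,0,0,0,0,0,0,0,0,0],
  dp=[
    [38.4,60.8,-10],
    [38.4,60.8,-10],
    [38.4,60.8,-10],
    [38.4,60.8,-10],
    [38.4,60.8,-10],
    [38.4,60.8,-10],
    [38.4,60.8,-10],
    [38.4,60.8,-10],
    [38.4,60.8,-10],
    [38.4,60.8,-10],
  ],
  yaw=[-0.7,-0.7,-0.7,-0.7,-0.7,-0.7,-0.7,-0.7,-0.7,-0.7],
)

```text
clock: 1.25
position: [452.6, -175.5, 335.6]
ee_rot: [-0.146, 0.989, 0.0, 0.0]
contact_force: [0.8, 0.1, -0.1]
gripper_width: 85.5
```

Request:
apply_moves(
  fingers=[0,0,0,0,0,0,0,0,0,0],
  dp=[
    [11.85,18.7,-4],
    [11.85,18.7,-4],
    [11.85,18.7,-4],
    [11.85,18.7,-4],
    [11.85,18.7,-4],
    [11.85,18.7,-4],
    [11.85,18.7,-7],
    [11.85,18.7,-7],
    [11.85,18.7,-7],
    [11.85,18.7,-7],
  ],
  yaw=[0,0,0,0,0,0,0,0,0,0],
)

```text
clock: 2.25
position: [571.4, 10.9, 266.9]
ee_rot: [-0.146, 0.989, 0.0, 0.001]
contact_force: [0.2, 0.2, 1.3]
gripper_width: 85.4
```

```bash
python3 - <<'E'
from h import *
s=read_state();print(s["position"],s["ee_rot"],s["joints"],s["contact_force"])
t=get_image("top");s2=get_image("scene")
a=cv2.resize(t["color"][120:260,240:400],None,fx=2.5,fy=2.5);b=cv2.resize(s2["color"][120:260,240:400],None,fx=2.5,fy=2.5)
cv2.imwrite("pics/p1.png",np.hstack([a,b]))
E
```

```text
[571.35309321  10.94474341 266.90541262] [-1.45679883e-01  9.89330971e-01  3.05881919e-04  1.22788740e-03] [ 3.02517775e-01  4.29965515e-01 -3.04998186e-01 -2.99914606e-04
 -8.33311576e-01 -1.58071217e+00] [0.20654123 0.2429749  1.28517483]
```

View pics/p1.png

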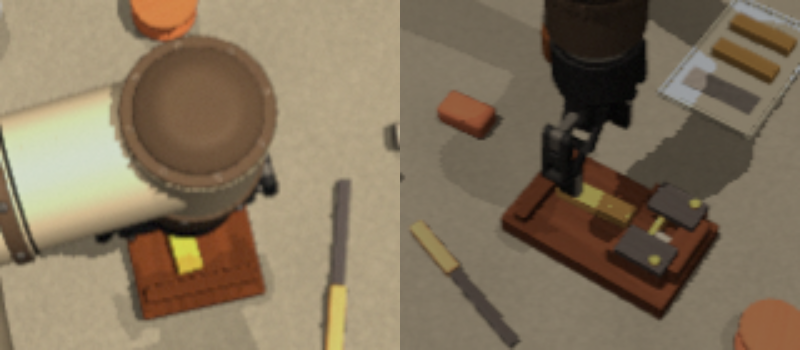

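The gripper straddles the bar in both views (bar near (185,250) in the left crop), clear of the claws. Descending and closing.

Request:
apply_moves(
  fingers=[0,0,0,0.2,1,1,1,1,1,1],
  dp=[
    [0,0,-3],
    [0,0,-5],
    [0,0,-6.6],
    [0,0,-6.6],
    [0,0,-6.6],
    [0,0,-6.6],
    [0,0,-6.6],
    [0,0,-6.6],
    [0,0,-6.6],
    [0,0,-6.6],
  ],
  yaw=[0,0,0,0,0,0,0,0,0,0],
)

```text
clock: 3.35
position: [571.8, 11.2, 202.4]
ee_rot: [-0.146, 0.989, 0.0, 0.003]
contact_force: [-0.1, 0.1, 5.8]
gripper_width: 19.9
```

Request:
apply_moves(
  fingers=[1,1,1,1,1,1,1],
  dp=[
    [0,0,0.3],
    [0,0,1.5],
    [0,0,4],
    [0,0,8],
    [0,0,8],
    [0,0,8],
    [0,0,8],
  ],
  yaw=[0,0,0,0,0,0,0],
)

```text
clock: 4.05
position: [571.1, 11.0, 281.6]
ee_rot: [-0.146, 0.989, 0.001, 0.002]
contact_force: [-0.4, 0.2, -2.2]
gripper_width: 20.0
```

```bash
python3 - <<'E'
from h import *
s=read_state();print(s["position"],s["ee_rot"],s["gripper_width"],s["contact_force"],s["wrist_torque"])
t=get_image("top");s2=get_image("scene")
a=cv2.resize(t["color"][120:260,240:400],None,fx=2.5,fy=2.5);b=cv2.resize(s2["color"][120:260,240:400],None,fx=2.5,fy=2.5)
cv2.imwrite("pics/p2.png",np.hstack([a,b]))
E
```

```text
[571.10860539  11.04961134 281.63610319] [-1.45652402e-01  9.89334483e-01  5.45467014e-04  1.53684109e-03] 19.963339761338847 [-0.40781168  0.2091472  -2.15799671] [ 4.73418670e-02  5.04067045e-02 -6.05699221e-05]
```

View pics/p2.png

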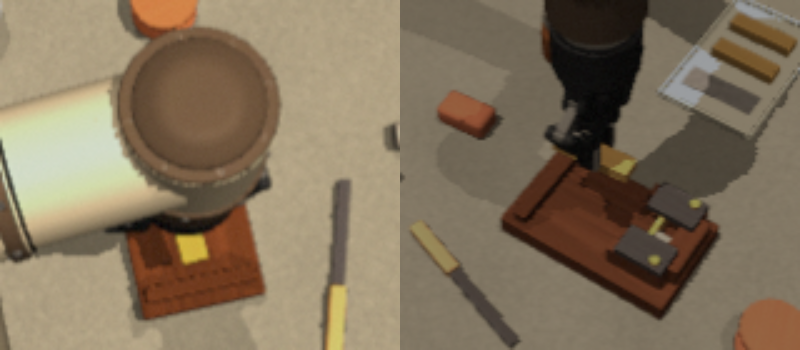

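The bar is lifted level: 2.2 N measured, matching its weight. Carrying it to the slip.

Request:
apply_moves(
  fingers=[1,1,1,1,1,1,1,1,1,1],
  dp=[
    [-0.7,4,0],
    [-1.3,9,0],
    [-2,14,0],
    [-2.7,19,0],
    [-2.76,22.3,0],
    [-2.76,22.3,-2],
    [-2.76,22.3,-5],
    [-2.76,22.3,-7],
    [-2.76,22.3,-7],
    [-2.76,22.3,-7],
  ],
  yaw=[-1,-2,-3.4,-3.4,-3.4,-3.4,-3.4,-3.4,-3.4,-3.4],
)

```text
clock: 5.15
position: [543.9, 234.1, 210.6]
ee_rot: [-0.117, 0.993, -0.0, 0.001]
contact_force: [0.4, -0.2, -0.9]
gripper_width: 20.1
```

```bash
python3 - <<'E'
from h import *
s=read_state();print(s["position"],s["ee_rot"],s["contact_force"])
t=get_image("top");s2=get_image("scene")
# where slip outline should be
P=s["position"];y=np.radians(13.4);R=np.array([[np.cos(y),-np.sin(y)],[np.sin(y),np.cos(y)]])
zb=P[2]-202.4+24
C=np.array([[40,11],[40,-11],[-40,-11],[-40,11]])@R.T+P[:2]
pt=np.c_[C,np.full(4,zb+14)]
for im,o,nm in((t,(140,150),"t"),(s2,(300,90),"s")):
    b=cv2.resize(im["color"][o[1]:o[1]+140,o[0]:o[0]+160],None,fx=2.5,fy=2.5)
    q=((proj(im,pt)-o+.5)*2.5-.5).astype(np.int32);cv2.polylines(b,[q],1,(255,0,255),1)
    cv2.imwrite(f"pics/{nm}3.png",b)
cv2.imwrite("pics/p3.png",np.hstack([cv2.imread("pics/t3.png"),cv2.imread("pics/s3.png")]))
E
```

```text
[543.86207006 234.11790641 210.61110382] [-1.16551433e-01  9.93184445e-01 -3.18410566e-04  5.65884107e-04] [ 0.37843142 -0.22388281 -0.92893199]
```

View pics/p3.png

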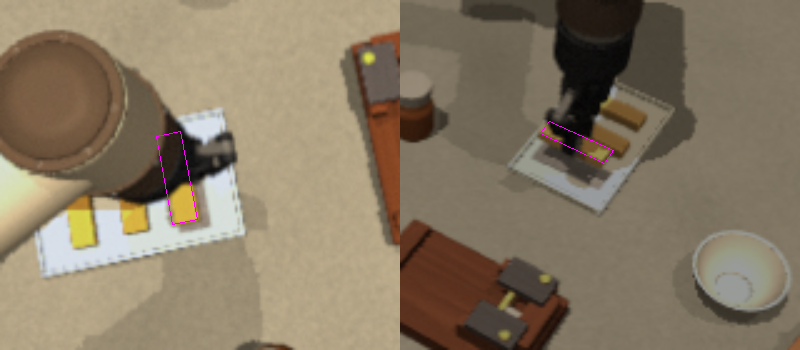

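The drawn bar outline matches the bar's visible ends in both views, at (183,222) and (605,155), so it is centred in the grip. Lowering.

Request:
apply_moves(
  fingers=[1,1,1,1,1,1,1],
  dp=[
    [0,0,-1],
    [0,0,-1.8],
    [0,0,-2.3],
    [0,0,-2.6],
    [0,0,-2.75],
    [0,0,-2.75],
    [0,0,-2.75],
  ],
  yaw=[0,0,0,0,0,0,0],
)

```text
clock: 5.95
position: [544.3, 234.4, 184.8]
ee_rot: [-0.117, 0.993, 0.001, 0.002]
contact_force: [-0.3, -0.6, -1.7]
gripper_width: 20.1
```

Request:
apply_moves(
  fingers=[1,1,1,0.6,0.58,0.56,0.55,0.55,0.55,0.55],
  dp=[
    [0,0,-0.2],
    [0,0,-0.3],
    [0,0,-0.3],
    [0,0,-0.2],
    [0,0,-0.2],
    [0,0,-0.2],
    [0,0,0.5],
    [0,0,3],
    [0,0,7],
    [0,0,10],
  ],
  yaw=[0,0,0,0,0,0,0,0,0,0],
)

```text
clock: 6.95
position: [544.6, 234.5, 287.3]
ee_rot: [-0.117, 0.993, 0.001, 0.003]
contact_force: [0.2, 0.6, 0.7]
gripper_width: 38.6
```

Request:
apply_moves(
  fingers=[0.55,0.5,0,0,0,0,0,0,0,0],
  dp=[
    [0,-5,2],
    [0,-10,2],
    [0,-50.6,2],
    [0,-50.6,2],
    [0,-50.6,2],
    [0,-50.6,2],
    [0,-50.6,2],
    [0,-50.6,2],
    [0,-50.6,2],
    [0,-50.6,2],
  ],
  yaw=[0,0,0,0,0,0,4.5,4.5,4.5,4.5],
)

```text
clock: 7.95
position: [544.3, -263.2, 308.0]
ee_rot: [-0.156, 0.988, 0.001, 0.004]
contact_force: [1.6, -0.2, 0.0]
gripper_width: 85.4
```

```bash
python3 - <<'E'
from h import *
s=read_state();print(s["position"],s["ee_rot"],s["contact_force"],s["clock"],s["gripper_width"])
for n in("top","scene"):
    im=get_image(n);b=im["color"];hsv=cv2.cvtColor(b,cv2.COLOR_BGR2HSV);H,S,V=[hsv[...,i].astype(int) for i in range(3)]
    y=((H>15)&(H<36)&(S>130)&(V>90)).astype(np.uint8)*255
    cs,_=cv2.findContours(y,cv2.RETR_EXTERNAL,cv2.CHAIN_APPROX_NONE)
    for c in cs:
        if cv2.contourArea(c)<100: continue
        p=ray(im,c[:,0,:],18)[:,:2].astype(np.float32);(cx,cy),(w,h),a=cv2.minAreaRect(p)
        if cy<200 or cx>700: continue
        if w<h:w,h,a=h,w,a+90
        print(n,np.round([cx,cy,w,h,(a+90)%180-90],1))
E
```

```text
[ 544.27881351 -263.18277605  308.00717476] [-1.55756732e-01  9.87788354e-01  9.09720800e-04  3.63056053e-03] [ 1.60219466 -0.16686062  0.00692854] 7.95 85.4454904035896
top [521.8 328.6  77.3  21.3  12.1]
top [535.7 282.3  77.3  21.6  10.9]
top [543.6 232.3  79.1  22.3  13.1]
```

The bar reads (543.6, 232.3) at 13.1°, about 1 mm from the slip, and the other two bars haven't moved. Next the block, gripped 12 mm on the near side of its centre.

Request:
apply_moves(
  fingers=[0,0,0,0,0,0,0,0,0,0],
  dp=[
    [-0.66,-1.26,-3],
    [-0.66,-1.26,-6],
    [-0.66,-1.26,-9],
    [-0.66,-1.26,-9],
    [-0.66,-1.26,-9],
    [-0.66,-1.26,-11],
    [-0.66,-1.26,-13],
    [-0.66,-1.26,-13.5],
    [-0.66,-1.26,-13.5],
    [-0.66,-1.26,-13.5],
  ],
  yaw=[0.2,0.2,0.2,0.2,0.2,0.2,0.2,0.2,0.2,0.2],
)

```text
clock: 9.05
position: [538.1, -279.0, 174.2]
ee_rot: [-0.154, 0.988, -0.0, 0.005]
contact_force: [0.5, -0.2, 0.4]
gripper_width: 85.8
```

Request:
apply_moves(
  fingers=[0.2,0.6,1,1,1,1,1],
  dp=[
    [0,0,0],
    [0,0,0],
    [0,0,0],
    [0,0,0],
    [0,0,0],
    [0,0,0],
    [0,0,0],
  ],
  yaw=[0,0,0,0,0,0,0],
)

```text
clock: 9.75
position: [538.3, -278.6, 176.1]
ee_rot: [-0.155, 0.988, -0.0, 0.005]
contact_force: [-2.2, 3.9, 7.8]
gripper_width: 57.9
```

```bash
python3 - <<'E'
from h import *
s=read_state();print(s["position"],s["ee_rot"],s["contact_force"],s["wrist_torque"])
s2=get_image("scene");o=(150,170)
P=proj(s2,[549.1,-272.1,14])[0];o=(int(P[0])-60,int(P[1])-60)
cv2.imwrite("pics/p4.png",cv2.resize(s2["color"][o[1]:o[1]+120,o[0]:o[0]+120],None,fx=4,fy=4))
E
```

```text
[ 538.31252866 -278.64491881  176.09757147] [-1.54771885e-01  9.87936172e-01 -3.69498352e-04  5.25795831e-03] [-2.21623417  3.8857526   7.77911907] [1.22124544 0.5922713  0.08241931]
```

View pics/p4.png

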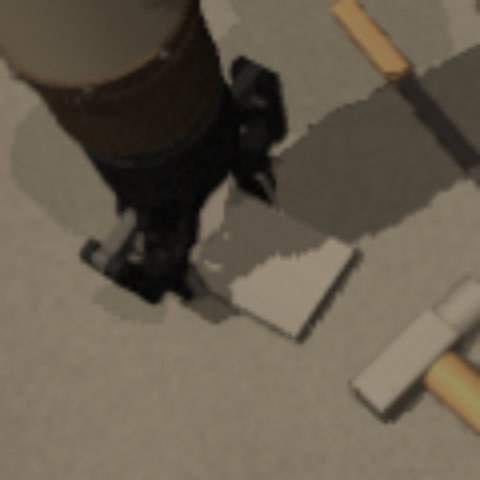

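The fingers hold the block's sides on its near half; its far end shows at (330,270) and nothing nearby is touched. Lifting gently.

Request:
apply_moves(
  fingers=[1,1,1,1,1,1,1,1,1,1],
  dp=[
    [0,0,0.3],
    [0,0,0.8],
    [0,0,1.5],
    [0,0,3],
    [0,0,5],
    [0,0,8],
    [0,0,11],
    [0,0,11],
    [0,0,11],
    [0,0,11],
  ],
  yaw=[0,0,0,0,0,0,0,0,0,0],
)

```text
clock: 10.8
position: [537.2, -278.4, 283.5]
ee_rot: [-0.154, 0.988, 0.001, 0.003]
contact_force: [-0.9, 0.1, -6.7]
gripper_width: 58.0
```

```bash
python3 - <<'E'
from h import *
s=read_state();print(s["position"],s["ee_rot"],s["contact_force"],s["wrist_torque"],s["gripper_width"])
s2=get_image("scene");t=get_image("top")
out=[]
for im in (t,s2):
    P=proj(im,[549.1,-272.1,120])[0];o=(int(P[0])-60,int(P[1])-60)
    print(o);out.append(cv2.resize(im["color"][o[1]:o[1]+120,o[0]:o[0]+120],None,fx=3.3,fy=3.3))
cv2.imwrite("pics/p5.png",np.hstack(out))
E
```

```text
[ 537.23475557 -278.35530627  283.54511804] [-0.15431566  0.98801631  0.00102316  0.00306777] [-0.91153762  0.13063007 -6.69919705] [0.04911052 0.12722902 0.01177033] 57.95541891244744
(387, 157)
(150, 188)
```

View pics/p5.png

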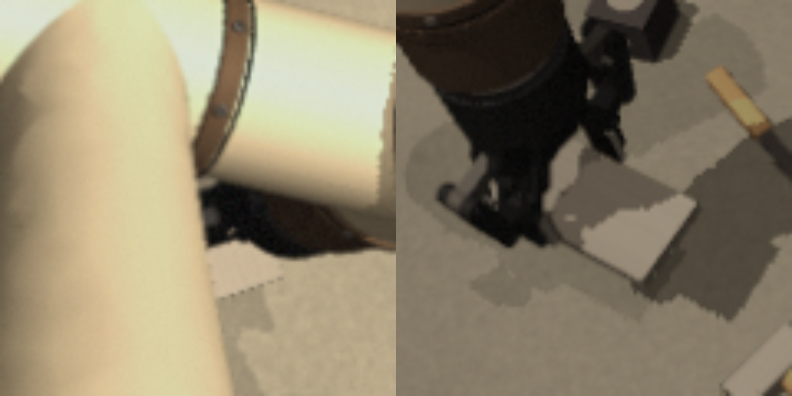

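The block is up at 6.7 N. Its far corners are at crop (697,203) and (643,282) in the scene view. I'll work out its tilt and plan the insertion.

```bash
python3 - <<'E'
from h import *
im=get_image("scene");s=read_state();P=s["position"]
px=np.array([[(697-396+.5)/3.3-.5+150,(203+.5)/3.3-.5+188],[(643-396+.5)/3.3-.5+150,(282+.5)/3.3-.5+188]])
y=2*np.arctan2(.1543,.988);print("yaw",np.degrees(y))
R=np.array([[np.cos(y),-np.sin(y)],[np.sin(y),np.cos(y)]])
# far corners, length from grip to far end L=72, for various z of far top edge
for z in(121,117,113,109,105):
    print(z,[((ray(im,p,z)[0,:2]-P[:2])@R).round(1) for p in px])
# plan: head line
y=np.radians(13.4);R=np.array([[np.cos(y),-np.sin(y)],[np.sin(y),np.cos(y)]])
o=np.array([589,7.6])
print("seat-world",o,"far pts", {x:(R@[x,5.4]+o).round(1) for x in(-60,-45,-30,-20,-12,-5,0)})
E
```

```text
yaw 17.752826761367487
121 [array([68.7, 31.2]), array([ 71.1, -27.6])]
117 [array([66.9, 32.5]), array([ 69.3, -26.6])]
113 [array([65.1, 33.8]), array([ 67.6, -25.6])]
109 [array([63.3, 35.2]), array([ 65.8, -24.6])]
105 [array([61.5, 36.5]), array([ 64. , -23.6])]
seat-world [589.    7.6] far pts {-60: array([529.4,  -1.1]), -45: array([544. ,   2.4]), -30: array([558.6,   5.9]), -20: array([568.3,   8.2]), -12: array([576.1,  10.1]), -5: array([582.9,  11.7]), 0: array([587.7,  12.9])}
```

Request:
apply_moves(
  fingers=[1,1,1,1,1,1,1,1,1,1],
  dp=[
    [0.2,4,0],
    [0.4,8,0],
    [0.6,12,0],
    [0.8,16,0],
    [1,20,0],
    [1.2,24,0],
    [1.36,27,0],
    [1.36,28.24,0],
    [1.36,28.24,0],
    [1.36,28.24,-1],
  ],
  yaw=[0,-1,-2,-3,-4.35,-4.35,-4.35,-4.35,-4.35,-4.35],
)

```text
clock: 11.95
position: [551.9, 3.7, 274.6]
ee_rot: [-0.117, 0.993, 0.0, 0.005]
contact_force: [0.4, -0.4, -5.1]
gripper_width: 57.9
```

Request:
apply_moves(
  fingers=[1,1,1,1,1,1],
  dp=[
    [0,0,-1],
    [0,0,-3],
    [0,0,-4],
    [0,0,-4.5],
    [0,0,-4.5],
    [0,0,-4.5],
  ],
  yaw=[0,0,0,0,0,0],
)

```text
clock: 12.55
position: [551.8, 3.4, 229.6]
ee_rot: [-0.117, 0.993, 0.0, 0.004]
contact_force: [-2.0, -0.3, -7.0]
gripper_width: 57.7
```

```bash
python3 - <<'E'
from h import *
s=read_state();print(s["position"],s["ee_rot"],s["contact_force"],s["wrist_torque"],s["gripper_width"])
s2=get_image("scene");t=get_image("top")
out=[]
for im in (t,s2):
    P=proj(im,[589,7,40])[0];o=(int(P[0])-60,int(P[1])-60)
    print(o);out.append(cv2.resize(im["color"][o[1]:o[1]+120,o[0]:o[0]+120],None,fx=3.3,fy=3.3))
cv2.imwrite("pics/p6.png",np.hstack(out))
E
```

```text
[551.84733071   3.38545662 229.63190822] [-1.17006825e-01  9.93121989e-01  1.50195765e-04  4.25394745e-03] [-2.00685515 -0.32556416 -7.01298781] [-0.17547329  0.48245157 -0.04276291] 57.73804811360893
(253, 142)
(262, 144)
```

View pics/p6.png

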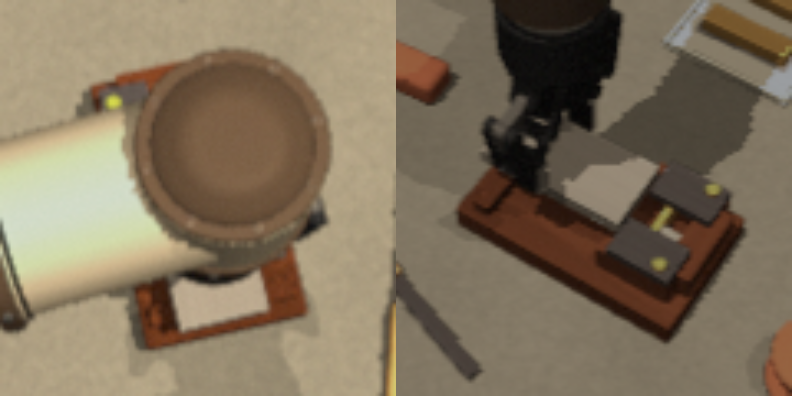

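The block lies above the cradle, its far edge (crop (655,165)–(625,228)) almost at the claws. The -2 N and 0.5 Nm hint at a light touch, so I'll back off 5 mm and then lower onto the lip.

Request:
apply_moves(
  fingers=[1,1,1,1,1,1,1],
  dp=[
    [-0.5,-0.1,0],
    [-0.5,-0.1,0],
    [-0.5,-0.1,0],
    [-0.5,-0.1,-0.7],
    [-0.5,-0.1,-1.2],
    [-0.5,-0.1,-1.4],
    [-0.5,-0.1,-1.4],
  ],
  yaw=[0,0,0,0,0,0,0],
)

```text
clock: 13.35
position: [546.6, 2.5, 215.1]
ee_rot: [-0.117, 0.993, 0.0, 0.004]
contact_force: [0.0, 0.6, -6.1]
gripper_width: 57.9
```

```bash
python3 - <<'E'
from h import *
s=read_state();print(s["position"],s["ee_rot"],s["contact_force"],s["wrist_torque"],s["gripper_width"])
E
```

```text
[546.6046185    2.4953135  215.14536828] [-1.17080656e-01  9.93115185e-01  1.22618125e-04  3.78596943e-03] [ 0.03564174  0.58187945 -6.14087939] [ 0.01040125  0.11183977 -0.03474091] 57.94530797792889
```

Request:
apply_moves(
  fingers=[1,1,1,1],
  dp=[
    [0,0,-0.2],
    [0,0,-0.4],
    [0,0,-0.5],
    [0,0,-0.5],
  ],
  yaw=[0,0,0,0],
)

```text
clock: 13.75
position: [546.9, 2.6, 211.3]
ee_rot: [-0.117, 0.993, 0.0, 0.004]
contact_force: [-2.5, 0.5, 2.3]
gripper_width: 58.1
```

```bash
cat > r.py <<'E'
from h import *
s=read_state();p=s["position"];y=np.radians(13.4);R=np.array([[np.cos(y),-np.sin(y)],[np.sin(y),np.cos(y)]])
print(p.round(1),"local",((p[:2]-[589,7.6])@R).round(1),"yaw",np.degrees(2*np.arctan2(-s["ee_rot"][0],s["ee_rot"][1])).round(2),"Fl",(np.array(s["contact_force"][:2])@R).round(1),"Fz",s["contact_force"][2].round(1),"Tl",(np.array(s["wrist_torque"][:2])@R).round(2),s["wrist_torque"][2].round(2),"w",round(s["gripper_width"],1),"t",s["clock"],"r56",s["ee_rot"][2:].round(4))
E
python3 r.py
```

```text
[546.9   2.6 211.3] local [-42.1   4.9] yaw 13.48 Fl [-2.3  1.1] Fz 2.3 Tl [0.22 0.9 ] -0.09 w 58.1 t 13.75 r56 [0.     0.0044]
```

Lip contact came at TCP z ≈ 212, as calculated. Now I'll press further so the block pivots in the grip.

Request:
apply_moves(
  fingers=[1,1,1,1],
  dp=[
    [0,0,-0.2],
    [0,0,-0.35],
    [0,0,-0.5],
    [0,0,-0.5],
  ],
  yaw=[0,0,0,0],
)

```text
clock: 14.15
position: [548.2, 2.9, 208.7]
ee_rot: [-0.118, 0.993, -0.0, 0.007]
contact_force: [-2.3, 0.5, 8.8]
gripper_width: 57.9
```

```bash
python3 r.py
```

```text
[548.2   2.9 208.7] local [-40.8   4.9] yaw 13.6 Fl [-2.1  1. ] Fz 8.8 Tl [0.21 0.8 ] 0.05 w 57.9 t 14.15 r56 [-0.0002  0.0069]
```

Request:
apply_moves(
  fingers=[1,1,1,1,1],
  dp=[
    [0,0,0.1],
    [0,0,0.1],
    [0.3,0.07,0.1],
    [0.6,0.15,0.1],
    [0.6,0.15,0.1],
  ],
  yaw=[0,0,0,0,0],
)

```text
clock: 14.65
position: [554.7, 4.5, 209.1]
ee_rot: [-0.118, 0.993, -0.0, 0.007]
contact_force: [-0.3, -0.1, -5.3]
gripper_width: 58.2
```

```bash
python3 r.py; python3 - <<'E'
from h import *
s2=get_image("scene");im=s2
P=proj(im,[600,10,40])[0];o=(int(P[0])-50,int(P[1])-50);print(o)
cv2.imwrite("pics/p7.png",cv2.resize(im["color"][o[1]:o[1]+90,o[0]:o[0]+100],None,fx=6,fy=6,interpolation=cv2.INTER_CUBIC))
E
```

```text
[554.7   4.5 209.1] local [-34.1   4.9] yaw 13.6 Fl [-0.3  0. ] Fz -5.3 Tl [-0.09 -0.1 ] 0.06 w 58.2 t 14.65 r56 [-0.0002  0.007 ]
(276, 156)
```

View pics/p7.png

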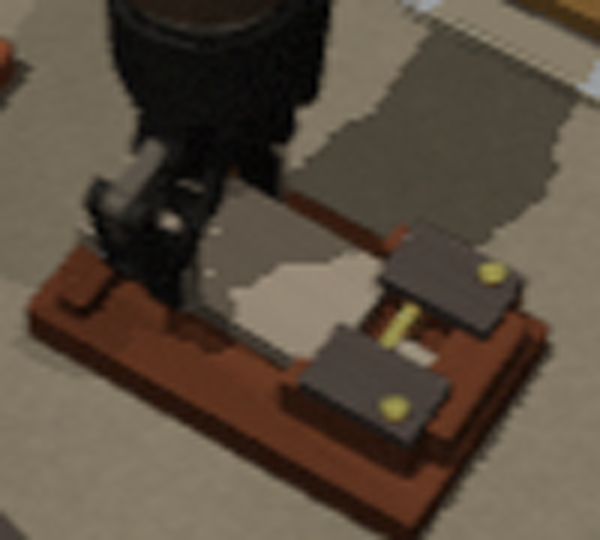

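The tilted block's far end now lies low, at the claws' front edges ((375,260) to (300,365)), with no contact force. Advancing slowly and feeling for the cheeks.

Request:
apply_moves(
  fingers=[1,1,1,1,1],
  dp=[
    [0.2,0.05,0],
    [0.4,0.1,0],
    [0.6,0.15,0],
    [0.8,0.2,0],
    [0.8,0.2,0],
  ],
  yaw=[0,0,0,0,0],
)

```text
clock: 15.2
position: [563.0, 6.6, 209.1]
ee_rot: [-0.118, 0.993, -0.0, 0.007]
contact_force: [-0.8, -0.1, -6.4]
gripper_width: 57.7
```

```bash
python3 r.py
```

```text
[563.    6.6 209.1] local [-25.5   5.1] yaw 13.6 Fl [-0.8  0.1] Fz -6.4 Tl [0.02 0.16] -0.02 w 57.7 t 15.2 r56 [-0.0001  0.0074]
```

The far end is inside the mouth (local x ≈ 45) without side force. Pushing on against the pad.

Request:
apply_moves(
  fingers=[1,1,1,1,1,1],
  dp=[
    [0.3,0.07,0],
    [0.6,0.15,0],
    [0.9,0.22,0],
    [1.1,0.27,0],
    [1.2,0.29,0],
    [1.2,0.29,0],
  ],
  yaw=[0,0,0,0,0,0],
)

```text
clock: 15.8
position: [572.6, 8.8, 208.0]
ee_rot: [-0.118, 0.993, -0.0, 0.003]
contact_force: [-7.9, -0.6, -2.6]
gripper_width: 57.7
```

```bash
python3 r.py
```

```text
[572.6   8.8 208. ] local [-15.7   5. ] yaw 13.51 Fl [-7.9  1.2] Fz -2.6 Tl [0.3  2.16] -0.01 w 57.7 t 15.8 r56 [-0.0004  0.0027]
```

Request:
apply_moves(
  fingers=[1,1,1,1,1,1],
  dp=[
    [0.4,0.1,0.1],
    [0.7,0.17,0.1],
    [1.0,0.24,0.1],
    [1.2,0.29,0.1],
    [1.2,0.29,0.1],
    [1.2,0.29,0.1],
  ],
  yaw=[0,0,0,0,0,0],
)

```text
clock: 16.4
position: [580.7, 10.6, 207.3]
ee_rot: [-0.117, 0.993, -0.001, -0.005]
contact_force: [-11.6, -0.6, -1.4]
gripper_width: 57.8
```

```bash
python3 r.py
```

```text
[580.7  10.6 207.3] local [-7.4  4.8] yaw 13.4 Fl [-11.4   2.1] Fz -1.4 Tl [0.52 3.01] -0.02 w 57.8 t 16.4 r56 [-0.0009 -0.0046]
```

Request:
apply_moves(
  fingers=[1,1,1,1],
  dp=[
    [0.6,0.14,0.1],
    [0.8,0.19,0.1],
    [0.8,0.19,0.1],
    [0.8,0.19,0.1],
  ],
  yaw=[0,0,0,0],
)

```text
clock: 16.8
position: [584.6, 11.2, 206.7]
ee_rot: [-0.116, 0.993, -0.001, -0.012]
contact_force: [-11.7, -0.6, -1.5]
gripper_width: 57.7
```

```bash
python3 r.py;python3 - <<'E'
from h import *
im=get_image("scene")
P=proj(im,[600,10,40])[0];o=(int(P[0])-60,int(P[1])-50);print(o)
cv2.imwrite("pics/p8.png",cv2.resize(im["color"][o[1]:o[1]+90,o[0]:o[0]+100],None,fx=6,fy=6,interpolation=cv2.INTER_CUBIC))
E
```

```text
[584.6  11.2 206.7] local [-3.5  4.5] yaw 13.29 Fl [-11.5   2.1] Fz -1.5 Tl [0.4  3.18] 0.05 w 57.7 t 16.8 r56 [-0.0015 -0.0122]
(266, 156)
```

View pics/p8.png

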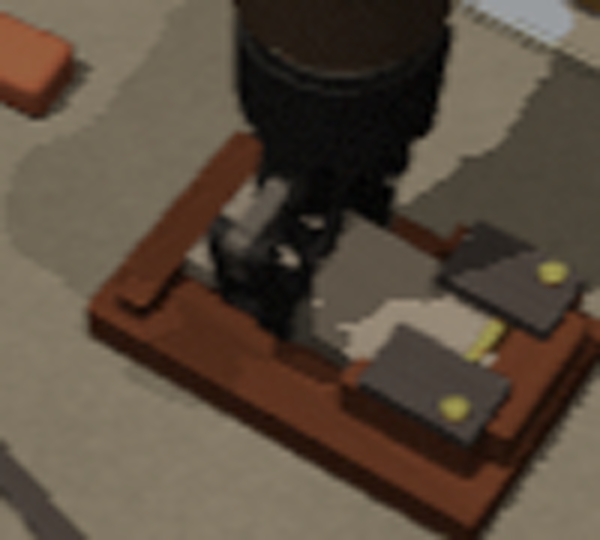

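The block is deep under both claws with its near end by the lip (bright patch at about (190,258)). I'll check that against projected edges.

```bash
python3 - <<'E'
from h import *
im=get_image("scene");y=np.radians(13.4);R=np.array([[np.cos(y),-np.sin(y)],[np.sin(y),np.cos(y)]])
def crop(x,yy,z): 
    w=R@[x,yy]+[589,7.6];return ((proj(im,[*w,z])[0]-[266,156]+.5)*6-.5).round()
print("plinth near -y",crop(-87,-57,24),"far -y",crop(103,-57,24),"lip rear top ends",[crop(-60,q,36) for q in(-50,-45,45,50)])
print("claw -y near corner inner/outer",crop(38,5-13.5,55.5),crop(38,5-46.5,55.5))
for xn in(-62,-58,-55,-52): print(xn,"near top edge -y..+y",[crop(xn,5+q,24+29) for q in(-30,0,30)], "near bottom",[crop(xn+1,5+q,24+15) for q in(-30,0)])
c=im["color"][156:246,266:366]
print(c[38:50,26:42].sum(2)//3)
E
```

```text
plinth near -y [ 90. 313.] far -y [481. 536.] lip rear top ends [array([151., 315.]), array([158., 307.]), array([279., 162.]), array([286., 154.])]
claw -y near corner inner/outer [409. 329.] [364. 388.]
-62 near top edge -y..+y [array([180., 248.]), array([222., 199.]), array([262., 151.])] near bottom [array([184., 268.]), array([225., 219.])]
-58 near top edge -y..+y [array([188., 252.]), array([229., 203.]), array([270., 155.])] near bottom [array([191., 273.]), array([232., 224.])]
-55 near top edge -y..+y [array([194., 255.]), array([235., 206.]), array([276., 158.])] near bottom [array([197., 276.]), array([238., 227.])]
-52 near top edge -y..+y [array([200., 259.]), array([241., 209.]), array([282., 161.])] near bottom [array([203., 279.]), array([244., 230.])]
[[ 47  46  47  50  50  51  50  45  34  35  40  45  68  78  71  75]
 [ 47  51  52  47  51  50  53  65  54  27  26  53  83  91  83  73]
 [ 52  50  49  49  50  51  86 100  68  17  28  52  69  84  91  74]
 [ 52  50  49  49  51  67 101 115  85  12  19  40  54  64  60  49]
 [ 50  49  51  49  55  99 118 114  88  27  15  23  30  44  44  34]
 [ 48  49  50  48  43  61  99 117  95  47  10  17  25  25  22  20]
 [ 51  49  48  34  27  50  59  76  91  66   5  12  21  25  18  14]
 [ 51  48  36  14  27  52  59  62  66  49  11  16  26  29  24  18]
 [ 52  39  18  13  21  33  45  55  60  47  17  10  11  22  23  17]
 [ 46  25  16  24  42  52  52  44  41  41  25   7   9  10   9   6]
 [ 30  13  32  50  54  54  53  52  40  24  18   9   9  13  12  11]
 [ 14  19  37  50  52  54  55  53  54  52  37  12  19  22  12  11]]
```

The near end's top corner reads local x ≈ -58, so its bottom corner is only just at the lip face. I'll push 4–5 mm more.

Request:
apply_moves(
  fingers=[1,1,1,1,1],
  dp=[
    [0.6,0.16,0.1],
    [0.9,0.24,0.15],
    [1.2,0.32,0.2],
    [1.2,0.32,0.2],
    [1.2,0.32,0.2],
  ],
  yaw=[0,0,0,0,0],
)

```text
clock: 17.4
position: [591.7, 12.8, 206.9]
ee_rot: [-0.115, 0.993, -0.002, -0.021]
contact_force: [-14.4, -1.9, -0.6]
gripper_width: 58.3
```

```bash
cat > e.py <<'E'
import runpy;runpy.run_path("r.py")
from h import *
im=get_image("scene");c=im["color"][156:246,266:366]
print(c[36:54,26:44].sum(2)//3)
E
python3 e.py
```

```text
[591.7  12.8 206.9] local [3.8 4.5] yaw 13.18 Fl [-14.4   1.5] Fz -0.6 Tl [0.35 3.7 ] 0.06 w 58.3 t 17.4 r56 [-0.0023 -0.0213]
[[ 85  55  49  50  51  51  50  51  49  47  34  43  95 115 115 116 112  97]
 [ 53  48  49  49  49  48  48  49  49  38  28  64  61  43  74  99  97  85]
 [ 47  48  49  49  51  49  50  51  34  27  79  78  41  37  32  48  76  85]
 [ 46  49  51  48  49  49  51  36  21  71  75  45  41  40  53  69  71  76]
 [ 52  51  49  49  50  51  38  19  68 105  87  27  30  47  81  92  83  75]
 [ 51  50  49  50  49  39  27  52  97 117  86  15  24  51  70  85  95  78]
 [ 49  50  50  48  43  27  44  97 116 116  89  29  15  38  56  64  74  62]
 [ 50  49  49  47  35  10  73 108 115 115  95  44  10  17  32  44  48  40]
 [ 50  48  48  34  14  18  46  66  96 115  96  46  10  20  24  27  24  26]
 [ 50  50  36  14  17  42  58  62  59  73  88  65   9  13  20  24  20  11]
 [ 49  38  18  13  21  41  52  73  74  60  61  44  10  14  25  24  19  19]
 [ 41  22  16  26  42  53  51  52  53  57  61  42  11  10  13  23  26  16]
 [ 32  12  31  48  54  55  54  53  43  31  44  43  24   5   8   8  12  11]
 [ 14  18  38  50  51  53  54  54  54  53  40  24  15   9  12  14  13   8]
 [ 17  37  48  49  49  50  53  54  54  54  53  40  18  13  14  23  18  11]
 [ 31  48  56  56  52  49  49  52  54  55  54  55  47  33  23  23  24  18]
 [ 57  56  56  56  56  52  49  50  52  52  55  55  55  53  48  32  20  21]
 [ 55  57  56  57  56  57  53  49  49  50  52  53  54  55  54  55  49  31]]
```

The corner is now at about (194,261), with a dark gap showing between it and the lip; the pad pushes back with 14 N. Lowering the near end while holding the push.

Request:
apply_moves(
  fingers=[1,1,1,1,1,1],
  dp=[
    [0.5,0.15,-0.1],
    [0.5,0.15,-0.25],
    [0.5,0.15,-0.4],
    [0.5,0.15,-0.55],
    [0.5,0.15,-0.7],
    [0.5,0.15,-0.7],
  ],
  yaw=[0,0,0,0,0,0],
)

```text
clock: 18.05
position: [592.3, 13.0, 199.6]
ee_rot: [-0.114, 0.993, -0.003, -0.029]
contact_force: [-14.9, -1.4, 5.9]
gripper_width: 58.0
```

```bash
python3 e.py
```

```text
[592.3  13.  199.6] local [4.5 4.5] yaw 13.12 Fl [-14.8   2.1] Fz 5.9 Tl [0.74 4.05] 0.17 w 58.0 t 18.05 r56 [-0.003  -0.0293]
[[ 86  57  49  50  51  52  51  51  49  48  34  15  34  95 118 118 116  95]
 [ 55  50  48  50  50  49  49  50  49  37  14  31  95 119 116 116 106  84]
 [ 48  48  47  51  51  50  50  50  35  14  23  75  97 106 115 115 107  93]
 [ 46  49  53  48  49  50  51  37  13  20  71  86  60  35  42  68  84  85]
 [ 53  50  50  49  50  51  40  18  14  54  75  64  41  39  39  59  79  85]
 [ 50  49  49  49  49  41  25  15  46  99  95  44  40  51  72  80  72  74]
 [ 48  50  50  50  43  28  15  34  95 109  70  28  30  56  86  94  85  77]
 [ 50  50  51  49  36  14  30  94 118 116  85  16  28  52  67  81  93  82]
 [ 48  50  50  35  12  19  76 109 116 117  86   9   9  35  52  62  65  57]
 [ 51  50  35  17  18  59 101 116 115 115  89  26  11  18  29  41  47  38]
 [ 51  37  19  11  23  46  63  94 113 116  93  45  11  20  28  26  22  19]
 [ 41  23  18  25  42  54  59  61  68  97  94  47  11  11  19  24  21  10]
 [ 27  12  34  51  54  54  57  58  61  58  60  46   9  12  22  24  15  12]
 [ 16  18  41  50  52  55  55  52  54  60  60  43   9  11  10  17  17  14]
 [ 19  37  47  47  50  50  53  54  56  55  59  42  12  10  13  10  11   9]
 [ 26  40  49  48  49  49  50  51  54  56  55  41  15  18  16  12  11  10]
 [ 58  57  55  56  57  56  53  51  52  53  55  50  34  20  20  24  22  16]
 [ 55  55  56  56  56  57  53  49  50  52  52  52  54  49  36  25  23  18]]
```

Request:
apply_moves(
  fingers=[1,1,1,1,1],
  dp=[
    [0.4,0.1,-0.2],
    [0.4,0.1,-0.4],
    [0.4,0.1,-0.6],
    [0.4,0.1,-0.8],
    [0.4,0.1,-0.8],
  ],
  yaw=[0,0,0,0,0],
)

```text
clock: 18.6
position: [593.6, 13.5, 199.3]
ee_rot: [-0.115, 0.993, -0.004, -0.033]
contact_force: [-24.7, 1.6, 42.3]
gripper_width: 58.3
```

```bash
python3 e.py
```

```text
[593.6  13.5 199.3] local [5.9 4.7] yaw 13.19 Fl [-23.7   7.3] Fz 42.3 Tl [2.52 6.88] -0.22 w 58.3 t 18.6 r56 [-0.004  -0.0334]
[[ 85  56  49  51  50  50  50  49  49  48  33  15  35  94 118 117 118 107]
 [ 55  49  48  50  50  50  50  50  49  37  13  30  95 119 117 116 116  95]
 [ 48  46  49  51  51  51  50  51  36  12  21  77 108 114 115 116 105  90]
 [ 47  50  53  49  50  51  51  37  15  21  73  96  74  33  44  77  93  89]
 [ 52  51  48  48  49  49  38  17  16  53  98  89  42  39  36  49  74  85]
 [ 51  48  49  50  49  40  24  16  47 100 108  73  39  44  52  68  72  74]
 [ 49  48  50  49  44  27  13  33  96 119  92  39  30  42  80  95  86  77]
 [ 48  50  50  50  33  11  30  93 118 117  90  31  21  43  64  82  94  84]
 [ 50  50  48  32  14  20  77 109 116 116  96  47  10  34  52  62  72  64]
 [ 50  49  36  14  18  60 101 116 115 115  94  48  11  18  28  42  54  46]
 [ 50  39  17  17  22  45  64  93 113 115 105  67   9  20  23  25  24  24]
 [ 41  25  16  22  43  55  58  62  68  97 115  86   9  12  18  25  22  14]
 [ 27  13  33  49  55  54  55  60  62  58  70  57   8  12  19  29  24  16]
 [ 13  19  39  51  52  55  56  53  55  61  62  47  16  11   8  17  24  19]
 [ 16  38  48  49  49  51  54  56  55  56  59  50  24  10  10  11   9   7]
 [ 29  46  52  49  49  49  51  51  55  56  57  45  26  13  12  12  13  12]
 [ 56  56  56  55  55  56  53  51  52  54  55  48  34  22  24  26  24  13]
 [ 56  56  55  56  56  56  51  49  49  51  54  54  54  50  37  26  23  18]]
```

It has bottomed out: z stopped and the block didn't move further. I'll ease off the downward load, then back the block gently against the lip before releasing.

Request:
apply_moves(
  fingers=[1,1,1,1,1,1,1],
  dp=[
    [0.4,0.1,-0.4],
    [0.4,0.1,-0.2],
    [0.2,0.05,-0.2],
    [0,0,-0.2],
    [-0.3,-0.07,-0.2],
    [-0.6,-0.15,-0.2],
    [-0.6,-0.15,-0.2],
  ],
  yaw=[0,0,0,0,0,0,0],
)

```text
clock: 19.35
position: [588.1, 12.2, 199.5]
ee_rot: [-0.115, 0.993, -0.004, -0.032]
contact_force: [-4.8, 0.2, 6.0]
gripper_width: 58.0
```

```bash
python3 e.py
```

```text
[588.1  12.2 199.5] local [0.2 4.7] yaw 13.25 Fl [-4.6  1.4] Fz 6.0 Tl [0.61 0.94] 0.04 w 58.0 t 19.35 r56 [-0.004  -0.0317]
[[ 86  56  48  49  50  49  50  49  51  49  57  97 116 116 116 100  82  86]
 [ 54  50  48  49  50  50  50  50  50  52  78  91 105 115 112  97  85  84]
 [ 48  47  48  52  49  50  50  49  44  64  62  32  47  83  96  89  85  86]
 [ 47  49  52  50  49  50  49  43  81  80  40  39  34  45  72  84  85  85]
 [ 51  49  49  50  50  50  41  72  82  55  38  43  62  77  72  72  80  70]
 [ 50  48  49  49  48  43  73 106  90  37  27  36  76  95  89  78  61  36]
 [ 49  48  50  49  42  55  97 117  89  30  19  38  59  76  91  88  59  36]
 [ 50  50  49  51  57  95 116 116  95  46  12  32  50  59  69  64  50  42]
 [ 50  48  48  39  93 117 114 114  94  48  11  20  26  39  48  41  33  40]
 [ 50  48  36  17  46  80 106 116 104  66  10  13  23  26  24  23  25  27]
 [ 49  36  17  15  46  62  58  90 114  86  11   8  19  25  21  15  16  13]
 [ 40  24  16  23  47  61  62  61  70  54  10  11  20  28  23  13  11   7]
 [ 31  12  31  49  53  54  55  59  61  45  20   7  11  14  17  17   8   8]
 [ 11  16  39  50  52  54  55  55  58  49  27   7   9   9  10   9  10   8]
 [ 18  38  49  48  48  50  54  55  54  47  27  11  13  11  14   9   8  10]
 [ 32  46  55  55  52  48  49  51  54  57  46  25  19  26  21  12   9   8]
 [ 56  57  55  56  56  52  49  50  52  52  54  49  35  23  24  21  12  10]
 [ 58  55  56  56  55  52  48  49  49  51  52  55  54  49  38  26  17  13]]
```

Request:
apply_moves(
  fingers=[1,1,1,1],
  dp=[
    [-0.1,-0.02,0],
    [-0.2,-0.05,0],
    [-0.3,-0.07,0],
    [-0.3,-0.07,0],
  ],
  yaw=[0,0,0,0],
)

```text
clock: 19.8
position: [586.0, 11.8, 199.9]
ee_rot: [-0.115, 0.993, -0.004, -0.03]
contact_force: [0.5, 1.4, -1.8]
gripper_width: 58.0
```

```bash
python3 r.py
```

```text
[586.   11.8 199.9] local [-1.9  4.8] yaw 13.26 Fl [0.8 1.2] Fz -1.8 Tl [ 0.28 -0.52] -0.12 w 58.0 t 19.8 r56 [-0.0038 -0.0301]
```

The x-force is near zero, so the lip now takes the pad's push. Releasing and lifting clear.

Request:
apply_moves(
  fingers=[0.25,0.2,0.1,0.05,0,0,0,0,0,0],
  dp=[
    [0,0,0],
    [0,0,0],
    [0,0,0],
    [0,0,0],
    [0,0,0.5],
    [0,0,2],
    [0,0,5],
    [0,0,10],
    [0,0,15],
    [0,0,15],
  ],
  yaw=[0,0,0,0,0,0,0,0,0,0],
)

```text
clock: 20.8
position: [587.8, 11.9, 358.8]
ee_rot: [-0.116, 0.993, -0.004, -0.022]
contact_force: [0.9, 0.4, 0.4]
gripper_width: 85.7
```

Request:
apply_moves(
  fingers=[0,0,0,0,0,0,0,0,0,0],
  dp=[
    [-3,-4,2],
    [-4,-9,3],
    [-5,-14,3],
    [-6,-19,3],
    [-7,-24,3],
    [-8,-29,3],
    [-8,-34,3],
    [-8,-36,3],
    [-8,-36,3],
    [-8,-36,3],
  ],
  yaw=[0,0,0,0,0,0,0,0,0,0],
)

```text
clock: 21.8
position: [507.4, -348.6, 388.5]
ee_rot: [-0.115, 0.993, -0.004, -0.022]
contact_force: [-0.7, 0.2, 1.0]
gripper_width: 85.6
```

```bash
python3 r.py; python3 - <<'E'
from h import *
t=get_image("top");s=get_image("scene")
a=cv2.resize(t["color"][145:255,140:360],(800,400),interpolation=cv2.INTER_CUBIC)[:, :]
b=cv2.resize(s["color"][165:255,270:380],None,fx=3.6,fy=3.6,interpolation=cv2.INTER_CUBIC)
c=cv2.resize(t["color"][150:250,265:365],(400,324),interpolation=cv2.INTER_CUBIC)
cv2.imwrite("pics/p9.png",np.hstack([c,b]))
im=t;hsv=cv2.cvtColor(t["color"],cv2.COLOR_BGR2HSV);H,S,V=[hsv[...,i].astype(int) for i in range(3)]
y=((H>15)&(H<36)&(S>130)&(V>90)).astype(np.uint8)*255
def rects(m,z,amin):
    cs,_=cv2.findContours(m,cv2.RETR_EXTERNAL,cv2.CHAIN_APPROX_NONE)
    for c in cs:
        if cv2.contourArea(c)<amin: continue
        p=ray(im,c[:,0,:],z)[:,:2].astype(np.float32);(cx,cy),(w,h),a=cv2.minAreaRect(p)
        if w<h:w,h,a=h,w,a+90
        if cx<650:print(np.round([cx,cy,w,h,(a+90)%180-90],1))
y[:,:140]=0;rects(y,18,100)
ok=np.zeros_like(y);ok[150:250,275:350]=1
m=((S<75)&(V>130)).astype(np.uint8)*255*ok
print("block z38");R_=rects(m,38,300)
E
```

```text
[ 507.4 -348.6  388.5] local [-162.  -327.6] yaw 13.26 Fl [-0.6  0.3] Fz 1.0 Tl [ 0.02 -0.05] -0.02 w 85.6 t 21.8 r56 [-0.0036 -0.0218]
[ 271.5 -718.7  153.2   12.7  -59.9]
[521.8 328.6  77.3  21.3  12.1]
[535.7 282.3  77.3  21.6  10.9]
[543.7 232.3  79.1  22.2  13.2]
block z38
[586.3  14.  118.3  55.9  16.4]
[599.8   8.9 226.7 170.8   1.3]
```

View pics/p9.png

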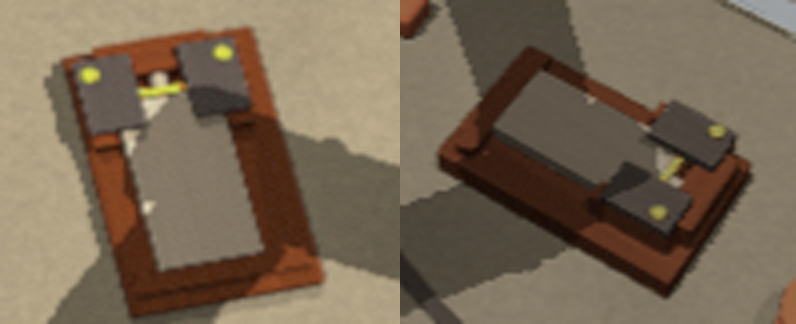

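Final view: the block lies under both claws, with its near edge at left crop (160,270)–(265,248) behind the lip. I'll check flatness by triangulating its corners.

```bash
python3 - <<'E'
from h import *
t=get_image("top");s=get_image("scene");y=np.radians(13.4);R=np.array([[np.cos(y),-np.sin(y)],[np.sin(y),np.cos(y)]])
loc=lambda w:((w[:2]-[589,7.6])@R).round(1)
T=[(304.7,232.9),(330.9,226.2)];S=[(308.5,184.6),(296,202.1)]
for a,b in zip(T,S):
    z=np.arange(25,65,.5);d=[np.linalg.norm(ray(t,a,q)[0]-ray(s,b,q)[0]) for q in z];i=int(np.argmin(d));print("corner z",z[i],"gap",round(d[i],1),"local",loc(ray(t,a,z[i])[0]),loc(ray(t,a,38)[0]),loc(ray(s,b,38)[0]))
for x,l in((-60,30),(-60,-30)):
    for im,n in((t,"t"),(s,"s")):
        for z in(38,50): print(n,x,l,z,proj(im,[*(R@[x,l+4.9]+[589,7.6]),z])[0].round(1))
# pad face (yellow strip top, ~z 24+14)
h=cv2.cvtColor(t["color"],cv2.COLOR_BGR2HSV);m=(h[...,0]>20)&(h[...,0]<36)&(h[...,1]>130)&(h[...,2]>110)
for z in(38,44):
  v,u=np.nonzero(m[170:185,297:314]);p=np.array([loc(q) for q in ray(t,np.c_[u+297,v+170],z)]);print("pad px local x",z,p[:,0].min(),p[:,0].max(),p[:,1].min(),p[:,1].max())
E
```

```text
corner z 39.5 gap 1.0 local [-61.9  32.8] [-61.8  32.7] [-63.2  33. ]
corner z 35.5 gap 0.2 local [-59.5 -27.8] [-59.8 -27.6] [-58.7 -29.2]
t -60 30 38 [303.6 232.3]
t -60 30 50 [303.6 231.8]
s -60 30 38 [310.  184.7]
s -60 30 50 [309.9 181.8]
t -60 -30 38 [329.8 226.5]
t -60 -30 50 [330.2 225.9]
s -60 -30 38 [296.5 200.7]
s -60 -30 50 [296.3 198. ]
pad px local x 38 58.5 65.7 -5.2 16.8
pad px local x 44 57.2 64.3 -4.8 17.0
```

Both near corners triangulate to z ≈ 37.5 (38 means flat) at x ≈ -60.7. The pad face is at about 59 mm, so it is pressed in about 7 mm. Handing in.

```bash
python3 -c "
from bench import *
print(job_done())"
```

```text
the job is handed in; nothing more can be done
None
```

I laid the brass bar on the felt slip and fitted the steel block in the cradle, then handed the job in at about 22 s of the 67 s. No verdict was reported.

**Bar:** it lies about 1 mm from the slip's centre and within about 1° of it. The other two bars read the same positions as at the start.

**Block:** I tilted it by pressing it against the front lip so that it pivoted in the grip. I then pushed it under the claws, whose head sits about 5 mm to the +y side, and on against the pad. After lowering it, I backed it against the lip before letting go.

**Last checks:**
- **Flatness:** the block's near corners came out at 35.5 and 39.5 mm, where 38 mm means flat. That 4 mm spread is within my pixel error, so flatness rests on the average of 37.5 mm and on the block having bottomed out.
- **Clamping:** the near edge is at the lip (about -60.7 mm) and the pad is pressed in about 7 mm.
- **Forces:** the highest reading I saw was about 49 N at the wrist, as the block bottomed out. I did not measure the force between block and cradle directly.
- **Clear of the bench:** the arm is away from everything and reads only about 1 N. I did not re-measure the bystanders, but the moves were planned clear of them.

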